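Set the length stop of a slicing guide

ROBOT

A 6-joint arm with a two-finger parallel gripper is mounted at the origin on a cart in front of the work surface, level with it; the furniture and walls round the work are solid. World frame = base frame: x ahead of the robot, y to its left, z up, the work surface at z = 0. Lengths are in m, angles in rad, forces in N, time in s.
With the tool pointing down it reaches from about 0.275 to 0.75 m from the base axis. Payload 10.2 kg.
Tool frame: the origin (TCP) lies between the finger pads; the fingertips stand 8 mm ahead of it and the grasp point (between the pads) lies 11 mm behind it; z points along the fingers, y is the line along which they close (so a half turn about z gives the same grasp; the last joint's range is limited). The gripper opens to 88 mm and grips with 3 to 60 N. Pads are 18 mm wide; open, the fingers measure 123 mm over their backs; the gripper's body (75 mm by 187 mm) begins 45 mm behind the grasp point.
Start: joints at [0.907, 0.313, 1.498, -0, 1.331, -0.223], TCP at [0.224, 0.475, 0.247] pointing down, gripper open.
Joint ranges: [-2.94, 2.94], [-0.97, 2.17], [0.19, 2.56], [-1.23, 4.37], [0.02, 3.11], [-2.88, 2.88]. Speed limits (rad/s): [2.39, 2.39, 3.01, 3.14, 3.14, 3.14].

INTERFACE

Orientations are given as a 3x3 rotation matrix whose columns are the frame's x, y, z axes.
In Python, from cell import * gives the robot as it stands.
- The arm moves only by the shell command python3 -m handwheel 'ROWS' [FORCE]. ROWS is text: rows parted by semicolons, each of 7 numbers parted by spaces: the shift along the tool's x, y, z in cm, then the turn, a rotation vector about the tool's x, y, z in degrees, then the opening, from 0 (shut) to 1 (fully open). In form: x y z ax ay az hand; .... A call has 1 to 10 rows; each row is the pose to reach, as a shift and turn from the pose commanded when the call began, along the tool's axes at that moment; what a row does not reach only later rows make up. A row lasts 1/8 s, in which the tool goes at most 62.5 mm and 10.7 degrees, less where a joint would pass 70% of its speed; a pose out of reach is approached as far as the arm can. A call with a gripper value outside its range is refused whole. The fingers move at their own pace and stop on an object; FORCE is the grip in N (left out, the last holds). Time passes only in rows, so rows that repeat a pose let the fingers close. It gives the time, the measured TCP pose, the force, the opening and the grip force at its end, in the units of the state.
- get_obs(): the state, without advancing time (a new reading comes with each control period).
- get_image(name): name is "side" or "top" or "wrist"; returns a dict with "image" (400x640x3 uint8, red, green, blue), "fov_y" (degrees; the focal length in pixels is half the picture's height over the tangent of half this angle, whatever the lens; pixels are square), "cx", "cy" (the principal point, pixels), "extrinsics" (4x4, takes a point from world to camera coordinates). Camera axes: x right, y down, z forward; pixel columns grow to the right and rows downward; lengths in m; the calibration is good to about 2 mm. A picture is of the moment at which its call begins. There is no depth.
- finish_job(): hands the job in; it is judged then, once.
Trained networks look in the newest picture that a camera, given by its name, has taken for a name from the list of things; names that differ only in an ending like _2 or _b are one class to them, and where a whole thing is asked for, a point or a joint stands for the part that bears it (a point fixed in the world has none). Each returns a list of dicts, best first, with "conf" (0 to 1); they miss things now and then, are a little off and sometimes report something else, mostly with a low value. They report only what shows in the picture. A call takes as long as a camera call.
- masks_of(name, camera): "mask" (400x640 bool, what is visible of it) and "box" ([left, top, right, bottom] in pixels, round what is visible of it).
- spot_point(name, camera): "uv" ([column, row] in pixels: a listed point, or the origin of a listed thing).
The state is a dict: "clock": time; "qpos": joint angles; "joint_velocities": joint speeds; "effort": joint torques, N m; "tool_pos": TCP position; "orientation": TCP orientation; "ft_force": force on the tool from outside, world axes, zero at the start; "torque": the same for the moment, N m; "width": opening from 0.0 (shut) to 1.0 (fully open); "grasp_force": force on a finger pad.
Only numpy, scipy, OpenCV 4.12 (cv2) and the standard library are available. Lean on these libraries where they do the work, as an engineer would, in place of code of your own. Each camera call takes 0.05 s, during which the arm holds its last target. There are 200 camera calls.

TASK

Set the slicing guide for the next cut: push the grey stop slider with the fingertips along its rail, towards the knife gate, until its spring pin drops into the notch marked by the red tab, then take the hand away and leave it there. The rail has two notches and the blue tab marks the other one: if blue comes first, push on through it, but do not run the slider past red. Only push it: do not pull the pin's black knob up, and leave the other things on the worktop where they are.

Things in the scene. Friction and masses are not known exactly. Their poses are not given: they have to be found in the camera images.
- guide: fixed wooden slicing guide, board 170 x 440 x 18 mm. Origin: centre of its underside; y along the rail in the push direction, towards the knife gate (slotted posts 93 mm high at y = +185), x across, away from the robot, z up. Aluminium rail 24 mm wide, top at z = 32, runs along y at x = -45; its notches, 20 mm long, are at y = +30 and +90. Fence 58 mm high on the far edge
- slider_face (a point): centre of the grey slider's flat push face, which looks away from the gate (-y of the guide; axes as the guide). Face 48 mm wide, from 42 to 70 mm above the worktop (this point: 56): push it towards +y with the fingertips 42 to 55 mm above the worktop, clear of the rail. The block is 56 mm long in y; a thin stop plate reaches from its gate end to the fence
- slider_mark (a point): point on top of the slider (70 mm above the worktop) at the white mark line, over the spring pin, 28 mm ahead (+y) of the push face; axes as the guide. The pin's round black knob, 18 mm across, stands here, its top 86 mm above the worktop (81 mm when dropped)
- slider (a joint): slider position along the rail in m, 0 to 0.29, growing towards the gate; starts at 0.03 to 0.12. Pin over the notches at 0.180 and 0.240. It slides with about 3 N; near a notch it is drawn in over the last 2 or 3 mm and the push falls to nothing, then 10 to 15 N are needed to push it out on the far side: a stop at 5 N finds the notch
- pin (a joint): height of the spring pin in m: about 0 riding on the rail, about -0.005 when dropped in a notch, positive if pulled up
- red_tab_tip (a point): top inner end of the red tab, a plastic clip 20 mm wide and 26 mm high on the board's edge nearest the robot; axes as the guide. Its y along the guide is that of the middle of the notch it marks (either of the two); the slider's white mark is level with it when seated. 25 mm above the worktop
- blue_tab_tip (a point): the same point of the blue tab, of the same shape, which marks the other notch, 60 mm from the red one along the guide's y, before or after it
- tomato_tin: food tin 75 x 58 mm high, stands loose on the worktop, only a bystander; origin at the centre of its underside
- egg_timer: red and white egg timer 63 x 67 mm high, stands loose on the worktop, only a bystander; origin at the centre of its underside
- lemon: lemon 78 x 55 x 56 mm, lies loose on the worktop, only a bystander; origin at its underside
- onion: onion 82 x 94 mm high, stands loose on the worktop, only a bystander; origin at the centre of its underside
- tape_roll: roll of tape 98 x 25 mm high, stands loose on the worktop, only a bystander; origin at the centre of its underside
- spice_b: spice jar 44 x 105 mm high, stands loose on the worktop, only a bystander; origin at the centre of its underside

How it is judged:
On the way:
1. the slider's pin has dropped into the notch at the red tab (y of slider_mark in the frame of red_tab_tip between -0.003 and 0.003 m and value of joint pin below -0.003 m), for 0.2 s.
At the end, for the whole second after the job is handed in: the slider mark is level with the red tab along the rail within 3 mm, the pin is dropped in the notch (at least 3 mm down) and the slider is at rest (all of step 1 and velocity of joint slider between -0.005 and 0.005 m/s); the robot touches nothing.
It fails at once if the slider was run more than 9 mm past the red tab's notch (y of slider_mark in the frame of red_tab_tip above 0.009 m).
It fails at once if the pin was pulled up by its knob (value of joint pin above 0.002 m).
It fails at once if another thing on the worktop was moved by more than 20 mm or lifted (distance of any of tomato_tin, egg_timer, lemon, onion, tape_roll, spice_b from where it was at the start of the episode above 0.02 m).
It also fails if it takes over 51 s, if anything falls off the work surface, if the arm or the gripper's body presses on something with over 40 N, if the wrist force passes 120 N, or if a joint passes its speed limit or range.

## Working session

There is one attempt and no reset: what is moved stays moved. The work goes in short steps, Python scripts to look and compute and a shell command to move; the robot and the scene stay as the last step left them, time stands still between calls to the robot, and variables do not carry over. Pictures are saved under pics/ and viewed, at most 10 in all, crops included, and the job is handed in when it is done.

```bash
mkdir -p pics
cat > h.py <<'E'
from cell import *
import numpy as np, cv2
def cam(n):
    d=get_image(n); f=200/np.tan(np.radians(d["fov_y"])/2)
    K=np.array([[f,0,d["cx"]],[0,f,d["cy"]],[0,0,1]]); return d["image"],K,np.array(d["extrinsics"])
def ray(uv,K,T,z):
    R,t=T[:3,:3],T[:3,3]; c=-R.T@t; v=R.T@np.linalg.solve(K,[uv[0],uv[1],1]); return c+v*(z-c[2])/v[2]
def tri(a,b):
    A=[]
    for uv,K,T in (a,b):
        P=K@T[:3]; A+= [uv[0]*P[2]-P[0],uv[1]*P[2]-P[1]]
    X=np.linalg.svd(np.array(A))[2][-1]; return X[:3]/X[3]
Z=dict(slider_face=.056,slider_mark=.070,red_tab_tip=.025,blue_tab_tip=.025,guide=0,tomato_tin=0,egg_timer=0,lemon=0,onion=0,tape_roll=0,spice_b=0)
E
python3 - <<'E'
from h import *
np.set_printoptions(precision=4,suppress=True)
S={}
for c in("top","side","wrist"):
    im,K,T=cam(c); cv2.imwrite(f"pics/{c}0.png",im[:,:,::-1])
    for n in Z:
        r=spot_point(n,c)
        if r: S[n,c]=(r[0]["uv"],K,T); print(c,n,round(r[0]["conf"],2),np.round(r[0]["uv"]),ray(r[0]["uv"],K,T,Z[n])[:2])
for n in Z:
    if (n,"top")in S and (n,"side") in S: print(n,tri(S[n,"top"],S[n,"side"]))
o=get_obs();print(o["clock"],o["tool_pos"],o["orientation"],o["ft_force"])
E
```

```text
top slider_face 0.79 [337. 238.] [ 0.4804 -0.0388]
top slider_mark 0.77 [333. 237.] [ 0.4836 -0.0246]
top red_tab_tip 0.38 [298. 242.] [0.468 0.087]
top guide 0.9 [307. 221.] [0.5394 0.0589]
top tomato_tin 0.58 [295. 155.] [0.7709 0.1027]
top egg_timer 0.73 [191. 189.] [0.6445 0.4556]
top lemon 0.8 [223. 223.] [0.5295 0.3411]
top onion 0.76 [426. 192.] [ 0.6454 -0.3508]
top tape_roll 0.89 [435. 233.] [ 0.5059 -0.3763]
top spice_b 0.68 [342. 153.] [ 0.7787 -0.0589]
side slider_face 0.9 [363. 210.] [ 0.4859 -0.0454]
side slider_mark 0.86 [360. 210.] [ 0.493  -0.0202]
side red_tab_tip 0.48 [365. 240.] [0.4546 0.0916]
side blue_tab_tip 0.51 [355. 251.] [0.4727 0.1554]
side guide 0.92 [342. 242.] [0.5294 0.0867]
side tomato_tin 0.68 [272. 231.] [0.7763 0.0817]
side egg_timer 0.86 [267. 317.] [0.6399 0.4657]
side lemon 0.73 [321. 292.] [0.5326 0.3386]
side onion 0.82 [340. 184.] [ 0.6367 -0.342 ]
side tape_roll 0.51 [372. 186.] [ 0.4999 -0.3514]
side spice_b 0.61 [286. 210.] [ 0.7785 -0.0665]
slider_face [ 0.4824 -0.0382  0.0602]
slider_mark [ 0.4887 -0.0241  0.0679]
red_tab_tip [0.4617 0.0863 0.0212]
guide [ 0.5384  0.0585 -0.0197]
tomato_tin [0.7671 0.1022 0.0142]
egg_timer [ 0.6449  0.4578 -0.0085]
lemon [0.5306 0.3409 0.0022]
onion [ 0.6427 -0.3528 -0.0052]
tape_roll [ 0.5054 -0.3811 -0.0147]
spice_b [ 0.7764 -0.0587  0.0048]
1.8 [0.224  0.4748 0.2467] [[-0.9044  0.4266 -0.    ]
 [ 0.4266  0.9044  0.    ]
 [ 0.      0.     -1.    ]] [-0.0338  0.6134  0.5885]
```

View pics/top0.png

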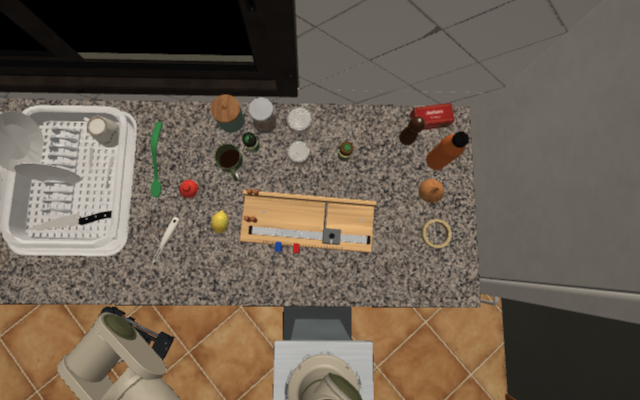

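View pics/side0.png

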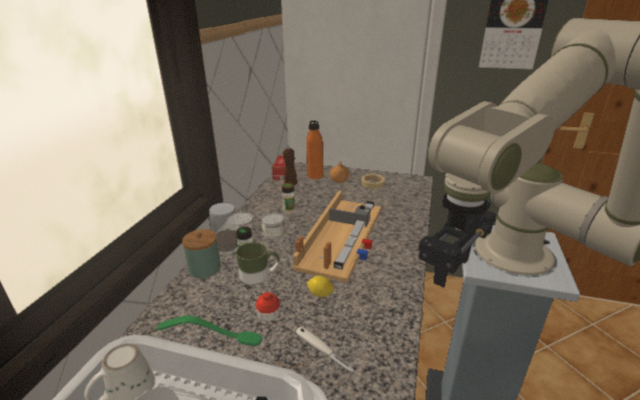

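Top view: the gate is on the left (+y), the slider is at about (332,237), the red tab at (296,249) and the blue tab at (278,247), so red comes first. The side view agrees. Next I move above a point behind the slider with the hand closed.

```bash
python3 -m handwheel '-4.7 -4 0.5 0 0 7 0; -9.4 -8 1 0 0 14 0; -14.1 -12 1.5 0 0 21 0; -18.8 -16 2 0 0 28 0; -23.5 -20 2.5 0 0 35 0; -28.2 -24 3 0 0 42 0; -33 -28 3.5 0 0 49 0; -37.7 -32 4 0 0 56 0; -42.5 -36 4.5 0 0 63 0; -47.3 -40.2 5 0 0 69 0'
python3 -m handwheel '0 0 0 0 0 0 0;0 0 0 0 0 0 0'
python3 - <<'E'
from h import *
np.set_printoptions(precision=4,suppress=True)
S={}
for c in("top","wrist"):
    im,K,T=cam(c); cv2.imwrite(f"pics/{c}1.png",im[:,:,::-1])
    for n in list(Z)[:5]:
        r=spot_point(n,c)
        if r: S[n,c]=(r[0]["uv"],K,T); print(c,n,round(r[0]["conf"],2),np.round(r[0]["uv"]),ray(r[0]["uv"],K,T,Z[n])[:2])
    m=masks_of("guide",c)
    if m:
        m=m[0]["mask"]; ys,xs=np.nonzero(m)
        P=np.array([ray((u,v),K,T,.018)[:2] for u,v in zip(xs[::7],ys[::7])],np.float32); print(c,"guide rect",cv2.minAreaRect(P*1000))
for n in Z:
    if (n,"top")in S and (n,"wrist") in S: print(n,tri(S[n,"top"],S[n,"wrist"]))
o=get_obs();print(o["clock"],o["tool_pos"],o["orientation"],o["ft_force"],o["qpos"])
E
```

```text
clock: 3.05
tool_pos: [0.4802, -0.0912, 0.1968]
orientation: [[0.078, 0.997, 0.001], [0.997, -0.078, -0.0], [-0.0, 0.001, -1.0]]
ft_force: [0.5, 0.6, 0.7]
width: 0.002
grasp_force: 0.0
clock: 3.3
tool_pos: [0.4793, -0.0886, 0.1967]
orientation: [[0.074, 0.997, -0.001], [0.997, -0.074, 0.0], [0.0, -0.001, -1.0]]
ft_force: [0.5, 1.1, 0.4]
width: 0.005
grasp_force: 0.0
top slider_face 0.79 [341. 236.] [ 0.4866 -0.0511]
top slider_mark 0.79 [328. 236.] [ 0.4856 -0.0096]
top red_tab_tip 0.53 [297. 240.] [0.4755 0.0904]
top blue_tab_tip 0.6 [276. 242.] [0.4682 0.1604]
top guide 0.89 [308. 220.] [0.5449 0.0566]
top guide rect ((543.205810546875, 99.23017883300781), (367.1660461425781, 176.59268188476562), 85.45655059814453)
wrist slider_face 0.82 [319. 150.] [ 0.4842 -0.0503]
wrist slider_mark 0.59 [318. 116.] [ 0.4856 -0.0208]
wrist guide 0.62 [364.  32.] [0.5367 0.0551]
wrist guide rect ((536.3865356445312, -52.84527587890625), (258.90380859375, 184.09104919433594), 85.7585220336914)
slider_face [ 0.4845 -0.048   0.0863]
slider_mark [ 0.4899 -0.0174 -0.0363]
guide [ 0.5437  0.0573 -0.015 ]
4.0 [ 0.4796 -0.0891  0.1968] [[ 0.0742  0.9972  0.    ]
 [ 0.9972 -0.0742 -0.    ]
 [-0.      0.     -1.    ]] [-0.4102 -0.1114  0.5881] [-0.4243  0.2784  1.6807 -0.      1.1825 -0.35  ]
```

View pics/wrist1.png

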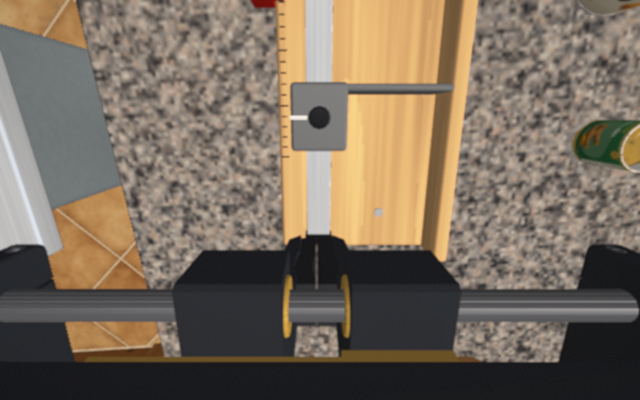

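Wrist view: the tool is lined up with the rail (slider face at (319,150), rail centred at column 319), and the way down behind the face is clear. I descend and approach the face.

```bash
python3 -m handwheel '0 0.1 4 0 0 0 0; 0 0.1 8 0 0 0 0; 0 0.1 11 0 0 0 0; 0 0.1 13 0 0 0 0; 0 0.1 14.1 0 0 0 0; 0 0.1 14.1 0 0 0 0;1 0.1 14.1 0 0 0 0;2 0.1 14.1 0 0 0 0; 2 0.1 14.1 0 0 0 0'
python3 -m handwheel '0.2 0 0 0 0 0 0;.4 0 0 0 0 0 0;.6 0 0 0 0 0 0;.8 0 0 0 0 0 0;1 0 0 0 0 0 0;1.2 0 0 0 0 0 0;1.4 0 0 0 0 0 0;1.4 0 0 0 0 0 0'
python3 - <<'E'
from h import *
im,K,T=cam("wrist"); cv2.imwrite(f"pics/wrist2.png",im[:,:,::-1])
for n in list(Z)[:4]:
    r=spot_point(n,"wrist")
    if r: print(n,round(r[0]["conf"],2),np.round(r[0]["uv"]),ray(r[0]["uv"],K,T,Z[n])[:2])
E
```

```text
clock: 5.12
tool_pos: [0.4823, -0.0683, 0.0562]
orientation: [[0.073, 0.997, 0.001], [0.997, -0.073, -0.0], [-0.0, 0.001, -1.0]]
ft_force: [-0.4, 0.1, 0.1]
width: 0.004
grasp_force: 0.0
clock: 6.12
tool_pos: [0.4831, -0.0549, 0.0558]
orientation: [[0.074, 0.997, 0.0], [0.997, -0.074, 0.0], [0.0, -0.0, -1.0]]
ft_force: [-0.2, -0.0, 0.1]
width: 0.004
grasp_force: 0.0
slider_face 0.64 [319. 193.] [ 0.4860927  -0.02144035]
slider_mark 0.63 [319. 194.] [ 0.48638412 -0.01829912]
blue_tab_tip 0.44 [394.  35.] [0.52918714 0.0486022 ]
```

View pics/wrist2.png

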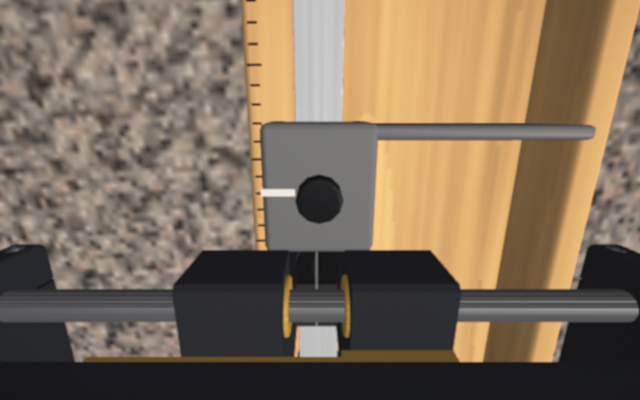

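The fingers are just behind the face (face edge at row 250, white mark at (278,193)). I push most of the way at moderate speed.

```bash
python3 -m handwheel '.5 0 0 0 0 0 0;1 0 0 0 0 0 0;1.5 0 0 0 0 0 0;2 0 0 0 0 0 0;2.6 0 0 0 0 0 0;3.2 0 0 0 0 0 0;3.8 0 0 0 0 0 0;4.4 0 0 0 0 0 0;5 0 0 0 0 0 0; 5.4 0 0 0 0 0 0'
python3 -m handwheel '.4 0 0 0 0 0 0;.8 0 0 0 0 0 0;1.2 0 0 0 0 0 0;1.6 0 0 0 0 0 0;2 0 0 0 0 0 0;2 0 0 0 0 0 0'
python3 - <<'E'
from h import *
for c in ("wrist","top"):
  im,K,T=cam(c); cv2.imwrite(f"pics/{c}3.png",im[:,:,::-1])
  for n in list(Z)[:4]:
    r=spot_point(n,c)
    if r: print(c,n,round(r[0]["conf"],2),np.round(r[0]["uv"]),ray(r[0]["uv"],K,T,Z[n])[:2])
E
```

```text
clock: 7.62
tool_pos: [0.4872, -0.001, 0.0559]
orientation: [[0.074, 0.997, 0.0], [0.997, -0.074, 0.0], [0.0, 0.0, -1.0]]
ft_force: [-0.9, -2.9, 0.0]
width: 0.007
grasp_force: 1.5
clock: 8.38
tool_pos: [0.4885, 0.0191, 0.0558]
orientation: [[0.074, 0.997, -0.0], [0.997, -0.074, 0.001], [0.001, -0.0, -1.0]]
ft_force: [0.2, -0.7, -0.7]
width: 0.003
grasp_force: 0.0
wrist slider_face 0.75 [316. 242.] [0.4884432  0.02837311]
wrist red_tab_tip 0.82 [261. 112.] [0.46392047 0.09135557]
top blue_tab_tip 0.45 [275. 240.] [0.4750292 0.1628582]
```

View pics/wrist3.png

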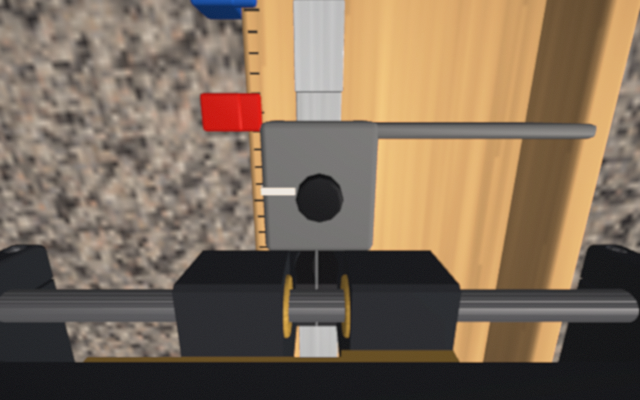

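Wrist view: the red tab is level with row 112 and the mark is at row 191, with blue beyond at row 8. About 33 mm remain, so I push 26 mm and then go in 1 mm steps.

```bash
python3 -m handwheel '.4 0 0 0 0 0 0;.8 0 0 0 0 0 0;1.2 0 0 0 0 0 0;1.6 0 0 0 0 0 0;2 0 0 0 0 0 0;2.3 0 0 0 0 0 0;2.6 0 0 0 0 0 0;2.6 0 0 0 0 0 0'
python3 - <<'E'
from h import *
im,K,T=cam("wrist"); cv2.imwrite(f"pics/wrist4.png",im[:,:,::-1])
R=get_obs()["orientation"]; p=[]
for n in ("slider_mark","slider_face","red_tab_tip"):
    r=spot_point(n,"wrist")
    if r: print(n,round(r[0]["conf"],2),r[0]["uv"],ray(r[0]["uv"],K,T,Z[n])[:2],(ray(r[0]["uv"],K,T,Z[n])@np.array(R))[0])
print("mark line row 191 along",(ray((280,191),K,T,.07)@np.array(R))[0])
E
```

```text
clock: 9.88
tool_pos: [0.4905, 0.0449, 0.0558]
orientation: [[0.074, 0.997, -0.0], [0.997, -0.074, 0.001], [0.0, -0.0, -1.0]]
ft_force: [0.3, 0.7, -0.5]
width: 0.002
grasp_force: 0.0
slider_mark 0.98 [319.2, 190.6] [0.49386337 0.08292658] 0.11930397421480243
slider_face 0.83 [317.5, 239.8] [0.49115372 0.05516426] 0.09141190387609156
red_tab_tip 0.66 [263.7, 158.6] [0.46430553 0.09241259] 0.12655760711205533
mark line row 191 along 0.11914580901157881
```

View pics/wrist4.png

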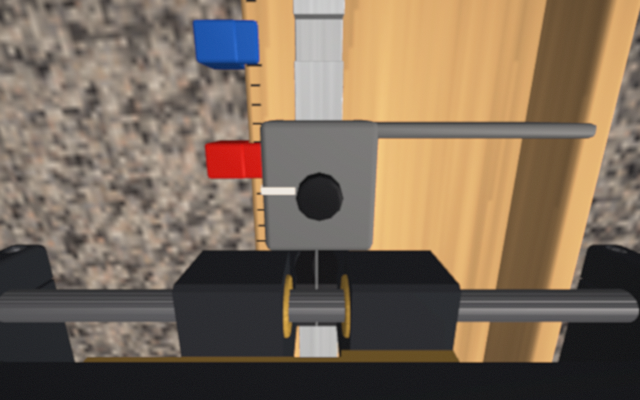

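Red is about 7 mm ahead (mark at row 191, red tab tip at row 159). From here I take 1 mm steps, watching the force.

```bash
python3 -m handwheel '.1 0 0 0 0 0 0;.2 0 0 0 0 0 0;.3 0 0 0 0 0 0;.3 0 0 0 0 0 0'; python3 -m handwheel '.1 0 0 0 0 0 0;.1 0 0 0 0 0 0' | grep -E "pos|force"; python3 -m handwheel '.1 0 0 0 0 0 0;.1 0 0 0 0 0 0'| grep -E "pos|force"
cat > l.py <<'E'
from h import *
im,K,T=cam("wrist"); cv2.imwrite(f"pics/w{get_obs()['clock']:.2f}.png",im[:,:,::-1])
R=np.array(get_obs()["orientation"])
for n in ("slider_mark","slider_face","red_tab_tip"):
    r=spot_point(n,"wrist")
    if r: print(n,round(r[0]["conf"],2),r[0]["uv"],(ray(r[0]["uv"],K,T,Z[n])@R)[0])
print("tcp",(get_obs()["tool_pos"]@R)[0])
E
python3 l.py
```

```text
clock: 10.58
tool_pos: [0.4908, 0.0476, 0.0559]
orientation: [[0.074, 0.997, 0.0], [0.997, -0.074, 0.0], [0.0, 0.0, -1.0]]
ft_force: [0.3, -0.5, -0.1]
width: 0.003
grasp_force: 0.0
tool_pos: [0.4909, 0.0486, 0.0558]
ft_force: [-0.5, -0.1, 0.1]
grasp_force: 0.0
tool_pos: [0.4909, 0.0496, 0.0559]
ft_force: [-1.0, 0.0, 0.3]
grasp_force: 0.0
slider_mark 0.6 [318.8, 188.8] 0.12474652821484782
slider_face 0.67 [316.7, 239.8] 0.0960782848109349
red_tab_tip 0.7 [261.8, 165.2] 0.12757561491670683
tcp 0.08576821413988728
```

```bash
for i in 1 2; do python3 -m handwheel '.1 0 0 0 0 0 0;.1 0 0 0 0 0 0' | grep -E "pos|ft_force"; python3 l.py; done
```

```text
tool_pos: [0.491, 0.0506, 0.0558]
ft_force: [-0.5, -0.1, -0.3]
slider_mark 0.63 [317.3, 190.7] 0.12489609943298714
slider_face 0.58 [317.1, 238.7] 0.0976113788208867
red_tab_tip 0.73 [259.1, 167.9] 0.12703141145655242
tcp 0.0867496214993972
tool_pos: [0.4911, 0.0515, 0.0558]
ft_force: [0.2, -0.1, -0.2]
slider_mark 0.65 [316.6, 193.5] 0.12468658031321028
slider_face 0.92 [318.0, 242.1] 0.09682590681016541
red_tab_tip 0.92 [263.2, 171.7] 0.12588184532740768
tcp 0.08778771928526323
```

The mark now stays at 0.1247 while the tool advances, so the slider seems to have been drawn into the notch. I confirm with a soft probe.

```bash
for i in 1 2; do python3 -m handwheel '.05 0 0 0 0 0 0;.05 0 0 0 0 0 0' | grep -E "pos|ft_force"; done; python3 l.py; ls -t pics | head -1
```

```text
tool_pos: [0.4911, 0.0517, 0.0559]
ft_force: [-0.5, -4.0, -0.1]
tool_pos: [0.4911, 0.052, 0.0559]
ft_force: [-1.6, -6.4, 1.7]
slider_mark 0.8 [319.0, 193.1] 0.12521855162920026
slider_face 0.86 [320.1, 242.0] 0.09723276371482195
red_tab_tip 0.92 [262.6, 171.8] 0.12618519516381604
tcp 0.08816469594199462
w12.72.png
```

At a standstill it resists with 6.4 N, more than the 3 N of sliding friction, and the mark is level with red within 1 mm: it is seated. I back off, raise the hand and check.

```bash
python3 -m handwheel '-.5 0 0 0 0 0 0;-1.5 0 0 0 0 0 0;-3 0 0 0 0 0 0;-4 0 0 0 0 0 0;-4 0 -3 0 0 0 0;-4 0 -7 0 0 0 0;-4 0 -11 0 0 0 0;-4 0 -14 0 0 0 0;-4 0 -14 0 0 0 0;-4 0 -14 0 0 0 0'; python3 l.py; cp $(ls -t pics/w[0-9]*|head -1) pics/end.png
python3 -c "
from h import *
im=cv2.imread('pics/end.png');cv2.imwrite('pics/endc.png',cv2.resize(im[:260,180:500],None,fx=2,fy=2))"
```

```text
clock: 14.12
tool_pos: [0.4877, 0.0124, 0.1947]
orientation: [[0.075, 0.997, -0.002], [0.997, -0.075, 0.0], [0.0, -0.002, -1.0]]
ft_force: [-0.5, 0.1, -1.0]
width: 0.007
grasp_force: 0.0
slider_mark 0.68 [317.6, 106.1] 0.12442943942467946
slider_face 0.67 [318.8, 136.7] 0.09894038515657061
red_tab_tip 0.88 [285.8, 102.7] 0.12883903550763232
tcp 0.04897881997385295
```

View pics/endc.png

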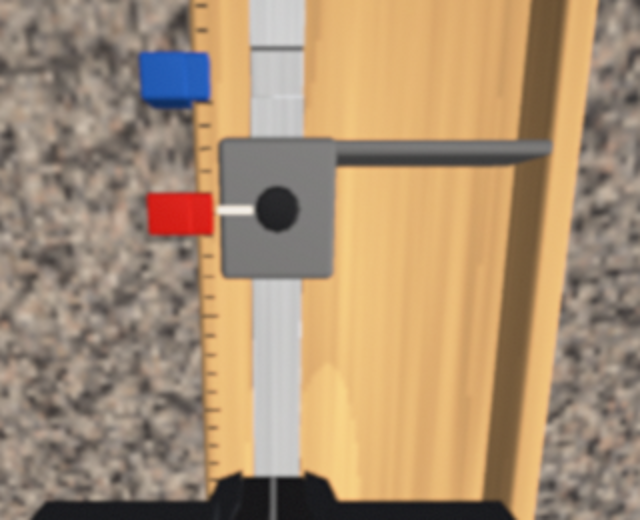

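The final view shows the white mark at (232,210), level with the middle of the red tab (rows 193–235). The hand is clear and the slider stayed in place.

```bash
python3 -c "
from cell import *
print(finish_job())"
```

```text
the job is handed in; nothing more can be done
None
```

I pushed the slider to the red-tab notch, where it was drawn in and then held at 6.4 N with its mark level with red to about 1 mm; I then took the hand clear and handed the job in at about 14 s (no verdict was returned).

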